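# Set a tilting sample cradle with a pendulum clinometer and hold it

## Robot

A 6-joint arm with a two-finger parallel gripper is mounted at the origin on a cart in front of the work surface, level with it; the furniture and walls round the work are solid. World frame = base frame: x ahead of the robot, y to its left, z up, the work surface at z = 0. Lengths are in mm, angles in rad, forces in N, time in s.
With the tool pointing down it reaches from about 275 to 825 mm from the base axis. Payload 5.2 kg.
Tool frame: the origin (TCP) lies at the very end of the fingers, on their centre line; the grasp point (between the pads) lies 19 mm behind it; z points along the fingers, y is the line along which they close (so a half turn about z gives the same grasp; the last joint's range is limited). The gripper opens to 93 mm and grips with 3 to 60 N. Pads are 15 mm wide; open, the fingers measure 128 mm over their backs; the gripper's body (75 mm by 188 mm) begins 65 mm behind the grasp point.
Start: joints at [-1.312, 0.259, 1.535, -0, 1.348, -0.203], TCP at [245.079, -492.383, 218.653] pointing down, gripper open.
Joint ranges: [-3.14, 3.14], [-0.91, 2.08], [0.19, 2.58], [-1.22, 4.36], [0.22, 2.71], [-3.12, 3.12]. Speed limits (rad/s): [2.57, 2.57, 3.14, 3.14, 3.14, 3.14].

## Interface

Orientations are given as [roll, pitch, yaw] about the fixed x, y, z axes, in that order (R = Rz(yaw) Ry(pitch) Rx(roll)).
In Python, from bench import robot gives the robot as it stands. The module is installed in compiled form; this text tells all that it offers. Calls block until the motion is done:
- robot.move_ptp(position, orientation): joint-space move of the TCP to a pose.
- robot.move_linear(position, ori=None, speed=150, f_stop=None): straight line of the TCP; ori=None keeps the orientation; speed is the mean speed in mm/s. With f_stop (N) it stops when the force on the tool has changed by that much, and returns True; else False.
- robot.move_j(angles): joint-space move.
- robot.move_gripper(opening): opening from 0.0 (shut) to 1.0 (fully open); the grip force is fixed at half the most; returns when the fingers have stopped.
- robot.sleep(seconds).
- robot.inverse_kinematics(position, orientation): joint angles nearest the present ones, or None.
- robot.get_image(name): name is "scene" or "top" or "wrist"; returns a dict with "img" (400x640x3 uint8, blue, green, red), "fovy" (degrees; the focal length in pixels is half the picture's height over the tangent of half this angle, whatever the lens; pixels are square), "cx", "cy" (the principal point, pixels), "k1" (the pictures are not rectified: a ray, as slopes to the right and down, at radius r is drawn at 1 + k1 r^2 times it, then the intrinsics apply), "eye" and "orientation" of the camera in the world. Camera axes: x right, y down, z forward; pixel columns grow to the right and rows downward; lengths in mm; the calibration is good to about 2 mm. A picture is of the moment at which its call begins. There is no depth.
A pose or a line that the arm cannot do raises robot.MotionError and nothing moves.
- robot.hand_in(): hands the job in; it is judged then, once.
Readings, each from a call of its own:
- robot.current_t(): time.
- robot.current_qpos(): joint angles.
- robot.current_joint_vel(): joint speeds.
- robot.current_joint_efforts(): joint torques, N m.
- robot.current_tcp_pos(): TCP position.
- robot.current_eef_rot(): TCP orientation.
- robot.current_contact_force(): force on the tool from outside, world axes, zero at the start.
- robot.current_ft_torque(): the same for the moment, N m.
- robot.current_gripper_width(): opening from 0.0 (shut) to 1.0 (fully open).
- robot.current_finger_force(): force on a finger pad.
Only numpy, scipy, OpenCV 4.12 (cv2) and the standard library are available. Lean on these libraries where they do the work, as an engineer would, in place of code of your own. Each camera call takes 0.05 s, during which the arm holds its last target. There are 200 camera calls.

## Task

The tilting sample cradle must be set to the angle kept on the pendulum clinometer. First turn the fine-adjustment knob until its sliding pointer stands at the long middle line of its scale, so that the fine adjustment has travel both ways; then take the clinometer by its top handle, without tipping it over, seat its foot flat in the middle of the cradle's channel with the dial facing the front of the stage, and rock clinometer and cradle together until the swinging needle has settled on the set hand at the dial's rim. Do not let go: the program finishes while still gripping the clinometer, steady at that angle with its foot bearing on the cradle, ready for a colleague to clamp the cradle; leave the other things on the bench where they are.

Things in the scene. Friction and masses are not known exactly. Their poses are not given: they have to be found in the camera images.
- stage: fixed tilt stage on the left half of the bench: grey base 112 x 250 mm. Origin on the bench under the middle of the cradle; x to the back (front of the stage = its -x side), y to the left, z up. The cradle stands over the origin; the white gear housing of the fine drive (100 mm in x, 64 mm in y, top at z 50 mm) is centred at y = -110 mm. Nothing on it is higher than 110 mm
- knob_grip (a point): point on the vertical axis of the fine-adjustment knob, where to grip it: round ribbed black knob, 32 mm diameter, 29 mm tall, on the rear half of the white housing (stage x +20, y -110 mm). The point is 24 mm above the housing top (74 mm above the bench) and 9 mm below the knob's top
- fine_knob (a joint): turn of the fine knob, rad, grows clockwise seen from above, range -2.4 to 2.4; 0 = pointer at the middle line. Light friction (0.04 N m), stays where it is left. Starts between 0.7 and 1.9, so it must be turned back anticlockwise. It also tilts the cradle's yoke, by only 0.015 rad per rad of the knob
- fine_pointer (a joint): position of the sliding pointer of the fine drive, m, 0 at the long middle line, positive to the left (stage +y); moves 8 mm per rad of the knob. Scale lines are 4 mm apart
- pointer_tip (a point): tip of the small dark sliding pointer on the scale plate, on top of the housing in front of the knob
- scale_middle (a point): the long middle line of that scale (stage x -37, y -110, z 53 mm)
- cradle_floor (a point): centre of the floor of the cradle, a steel channel open at both ends: 150 mm long (y), 40 mm wide inside (x), rails 7 mm high. The point lies on the tilt axis (along the stage's x), 78 mm above the bench; its frame tilts with the cradle, z normal to the floor. It shifts sideways by up to 2 mm with the fine drive
- tilt_cradle (a joint): tilt of the cradle about stage +x, rad: 0 level (fine knob at 0), positive = right end low; stops at -0.30 and 0.38. It turns easily; a brass counterweight under its left end keeps the empty cradle on its stop near -0.3, left end low, and it does not stay at other angles by itself
- clinometer: loose pendulum clinometer, about 0.4 kg, upright on the right half of the bench, 60 to 100 mm in front of a white controller 260 mm tall. Origin at the centre of the underside of its foot; dial faces its -x, y left, z up. Foot 112 mm (y) x 32 mm (x) x 12 mm; round grey case 84 mm diameter, 28 mm thick, centre at height 55 mm, black handle on top 42 mm (y) x 20 mm (x), from height 102 to 148 mm
- handle_grip (a point): centre of the handle where to grip, 128 mm above the foot's underside; pinch across the 20 mm (the clinometer's x)
- foot (a point): centre of the underside of the foot, frame as the clinometer
- dial_face (a point): centre of the white dial, 15 mm in front (-x) of the clinometer's middle plane, height 55 mm
- needle (a joint): swinging weighted needle, rad, relative to the case: 0 points straight to the handle, positive = tip toward the clinometer's +y (left seen from the front). Gravity keeps it upright, so it reads how far the top of the clinometer leans to its -y (right); swings at about 3 Hz and settles in about 1 s
- set_hand (a joint): angle of the set hand (small dark tab on the dial's rim that keeps the wanted angle) in the same sense as the needle, rad; between -0.10 and 0.28; stiff, leave it as it is
- needle_tip (a point): tip of the black needle, 33 mm above its axis in the middle of the dial; z of its frame along the needle
- set_tip (a point): inner point of the set hand, 33 mm from the same axis; z of its frame points outward along it
- beaker: bystander: clear beaker, 56 mm wide, 68 mm tall, near the clinometer; origin under its centre
- vial_dark: bystander: brown vial with black cap, 28 mm wide, 49 mm tall, at the left front of the bench, before the large spectrometer (370 mm tall, its front at about x 0.46 m, left of y 0.25 m)
Not all that is in view belongs to the job. There is more than one size of the clinometer; the one meant has the size given above.

How it is judged (in metres and radians):
On the way, in this order (a step that is already met when the one before it is completed fails the run):
1. the fine drive's pointer stands at the middle line while the clinometer is still on the bench (value of joint fine_pointer between -0.002 and 0.002 m and distance of clinometer from where it was at the start of the episode below 0.03 m), for 0.3 s.
2. the clinometer is lifted off the bench in the fingers (height (world z) of foot above 0.03 m and contact force between the fingers and clinometer above 2 N), for 0.2 s.
At the end, for the whole second after the job is handed in: Pointer within 2 mm of the middle line; clinometer gripped, at rest, foot in the channel (within 3 mm in height, 15 mm along it, 0.05 rad of parallel), bearing on the cradle with over 0.3 N, dial to the front; needle still, within 0.05 rad of the set hand (value of joint fine_pointer between -0.002 and 0.002 m and z of foot in the frame of cradle_floor between -0.003 and 0.003 m and y of foot in the frame of cradle_floor between -0.015 and 0.015 m and x of foot in the frame of cradle_floor between -0.006 and 0.006 m and x of dial_face in the frame of cradle_floor below -0.008 m and angle between the z axis of foot and the z axis of cradle_floor, either way round below 0.05 rad and angle between the z axis of needle_tip and the z axis of set_tip, either way round below 0.05 rad and velocity of joint needle between -0.15 and 0.15 rad/s and linear speed of clinometer below 0.01 m/s and contact force between clinometer and stage above 0.3 N and contact force between the fingers and clinometer above 2 N); the arm keeps its last pose, push and grip.
It fails at once if the clinometer is tipped over (angle between clinometer's own z axis and vertical above 0.8 rad).
It fails at once if a bystander is pushed away (distance of any of beaker, vial_dark from where it was at the start of the episode above 0.03 m).
It also fails if it takes over 58 s, if anything falls off the work surface, if the arm or the gripper's body presses on something with over 40 N, if the wrist force passes 120 N, or if a joint passes its speed limit or range.

## Working session

There is one attempt and no reset: what is moved stays moved. The work goes in short steps, each a Python script; the robot and the scene stay as the last script left them, time stands still between calls to the robot, and variables do not carry over. Pictures are saved under pics/ and viewed, at most 10 in all, crops included, and the job is handed in when it is done.

```bash
mkdir -p pics
cat > h.py <<'E'
import numpy as np, cv2
from scipy.spatial.transform import Rotation as Rn
from bench import robot
def cam(n,save=None):
    d=robot.get_image(n)
    if save: cv2.imwrite('pics/'+save+'.png',d['img'])
    return d
def f(d): return d['img'].shape[0]/2/np.tan(np.radians(d['fovy'])/2)
def RM(d):
    o=np.array(d['orientation'],float)
    return o if o.shape==(3,3) else Rn.from_euler('xyz',o).as_matrix()
def ray(d,u,v):
    x,y=(u-d['cx'])/f(d),(v-d['cy'])/f(d); a,b=x,y
    for _ in range(20):
        s=1+d['k1']*(a*a+b*b); a,b=x/s,y/s
    return np.array(d['eye'],float),RM(d)@np.array([a,b,1.])
def onz(d,u,v,z):
    e,r=ray(d,u,v); return e+r*(z-e[2])/r[2]
def proj(d,p):
    q=RM(d).T@(np.array(p,float)-d['eye']); a,b=q[:2]/q[2]; s=1+d['k1']*(a*a+b*b)
    return np.array([a*s*f(d)+d['cx'],b*s*f(d)+d['cy']])
def two(d1,p1,d2,p2):
    e1,r1=ray(d1,*p1);e2,r2=ray(d2,*p2)
    A=np.c_[r1,-r2];s=np.linalg.lstsq(A,e2-e1,rcond=None)[0]
    a,b=e1+r1*s[0],e2+r2*s[1]; return (a+b)/2,np.linalg.norm(a-b)
E
python3 - <<'E'
from h import *
for n in ['scene','top','wrist']:
    d=cam(n,n+'0'); print(n,d['fovy'],d['cx'],d['cy'],d['k1'],d['eye'],d['orientation'])
print(robot.current_t(),robot.current_eef_rot())
E
```

```text
scene 45.94793929843779 307.92263565965766 205.97995242695728 -0.029174950194338568 [ -614.18349523 -1415.04805288   901.59917776] [-2.00216454  0.02214211 -0.66935552]
top 43.041817796550234 314.6078682839439 194.35854408146287 -0.03521683566738181 [ 109.72514421  -96.72394829 1823.82726914] [-2.95377645e+00  2.26950121e-03 -1.57158859e+00]
wrist 68.34195317407251 315.45798747680135 201.4514435636429 0.003395467115464946 [ 305.97517697 -462.36799999  384.28981737] [ 2.89352689  0.00294202 -1.10843444]
0.15 [-3.14024604e+00 -2.98614453e-04  4.61784135e-01]
```

View pics/scene0.png

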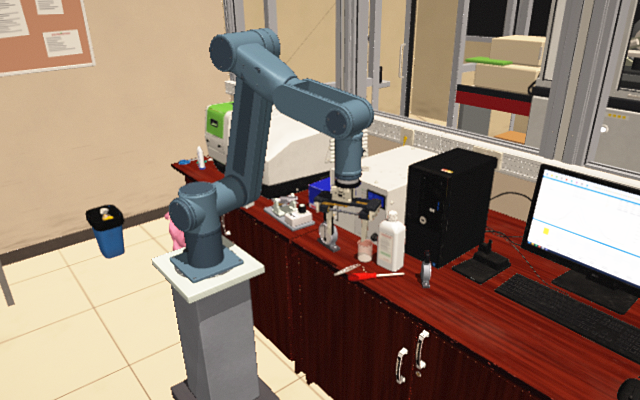

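View pics/top0.png

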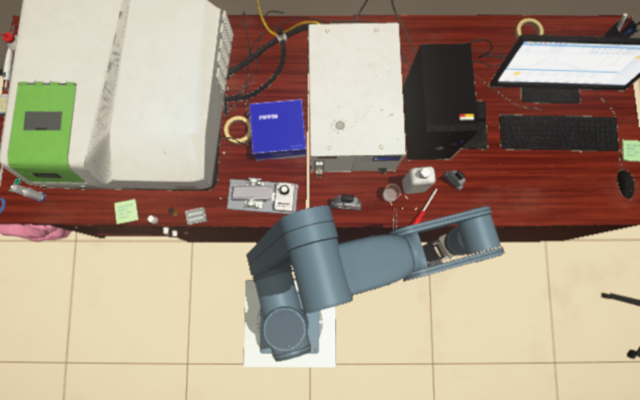

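The top view shows the stage (about 228–297, 178–212) with the knob at (284,191). The clinometer stands before the white controller at (346,202) and the beaker at (391,192). The thing at (455,178) is the smaller decoy. I'll zoom in and get coordinates.

Run:
```python
from h import *
d=cam('top')
for n,p,z in [('knob',(284,189),79),('base TL',(230,178),10),('base BL',(228,208),10),('base BR',(296,212),10),('base TR',(298,183),10),('clin handle',(346,202),148),('beaker',(391,192),68),('ctrl L',(312,168),260),('ctrl R',(402,170),260)]: print(n,onz(d,*p,z).round(0))
i=d['img']; c=cv2.resize(i[165:225,220:420],None,fx=4,fy=4,interpolation=cv2.INTER_CUBIC); cv2.imwrite('pics/c1.png',c)
print(f(d))
```

```text
knob [461.  14.  79.]
base TL [516. 217.  10.]
base BL [404. 221.  10.]
base BR [390. -26.  10.]
base TR [497. -32.  10.]
clin handle [ 402. -198.  148.]
beaker [ 452. -363.   68.]
ctrl L [492. -85. 260.]
ctrl R [ 485. -370.  260.]
507.1867220466036
```

View pics/c1.png

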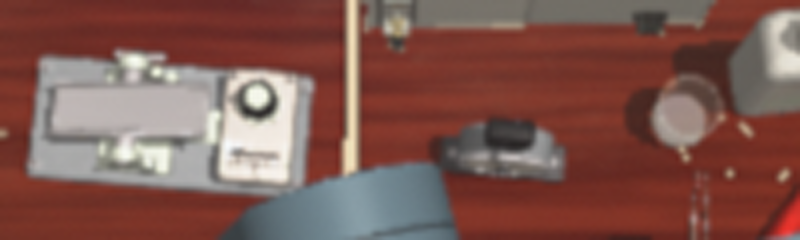

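```bash
cat >> h.py <<'E'
def ori(yaw,tilt=0,about=(0,1,0)):
    "tool down with given yaw, then rotated by tilt about a world axis"
    R=Rn.from_rotvec(np.array(about,float)*tilt)*Rn.from_euler('xyz',[np.pi,0,yaw])
    return R.as_euler('xyz')
E
python3 - <<'E'
from h import *
import pickle
robot.move_ptp([300,-198,230],ori(np.pi,-.3))
try:
    robot.move_linear([338,-198,125],ori(np.pi,-.62),speed=250)
except Exception as e: print(e)
d2=cam('wrist','dial'); pickle.dump(d2,open('dial.pkl','wb')); print(d2['eye'],robot.current_tcp_pos(),robot.current_t())
robot.move_linear([300,-150,250],speed=250)
robot.move_ptp([368,14,150],ori(0))
d1=cam('wrist','stage'); pickle.dump(d1,open('stage.pkl','wb')); print(d1['eye'],robot.current_t())
E
```

```text
the arm cannot follow that straight line within its joint ranges
[ 186.54086231 -198.58706482  369.03803956] [ 300.03059711 -198.28542494  230.0777235 ] 2.5167
[436.07862989  13.48803283 316.38106641] 6.3083
```

View pics/dial.png

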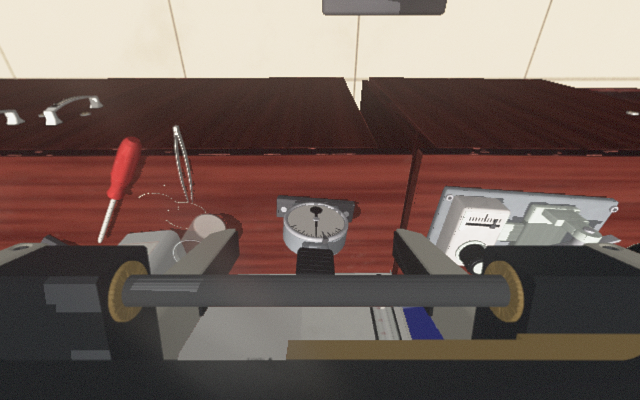

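View pics/stage.png

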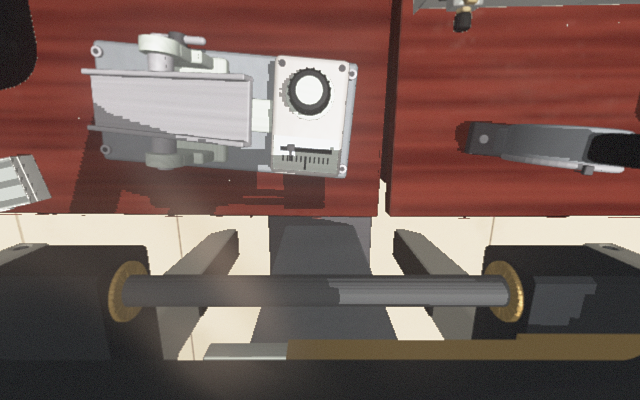

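Dial: centre near (316,222), upside down in the picture, with the handle at (316,262). Stage: knob at (309,91), pointer near (290,152), long line near (305,162). I'll crop both to read them.

Run:
```python
import cv2,numpy as np
a=cv2.imread('pics/dial.png')[190:260,270:365]; b=cv2.imread('pics/stage.png')[135:180,265:350]
A=cv2.resize(a,None,fx=8,fy=8,interpolation=cv2.INTER_CUBIC)[:290+0]
A=cv2.resize(a[5:60],(760,440),interpolation=cv2.INTER_CUBIC); cv2.imwrite('pics/dc.png',A)
B=cv2.resize(b,None,fx=9,fy=9,interpolation=cv2.INTER_CUBIC);cv2.imwrite('pics/sc.png',B)
```

```text
(no output)
```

View pics/dc.png

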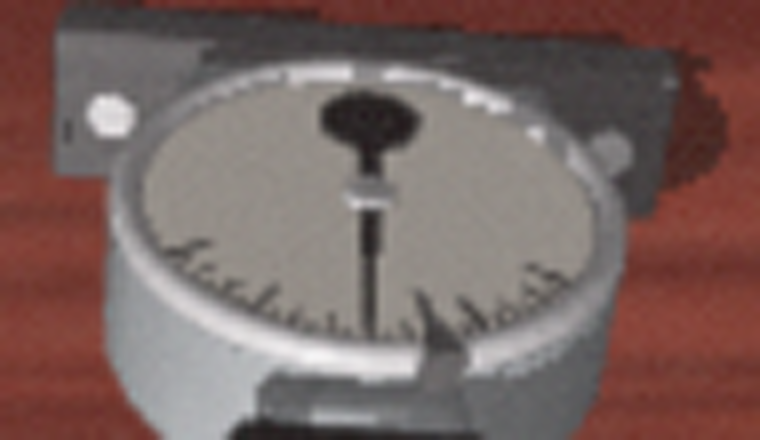

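View pics/sc.png

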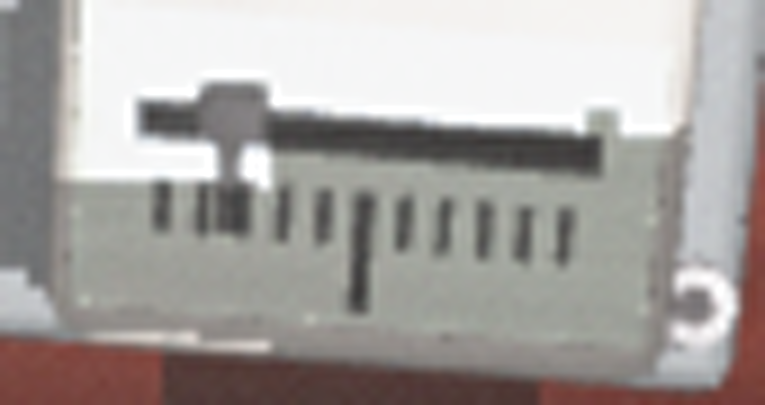

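The pointer is 131 crop px left of the long line at 40 px per 4 mm, so +13 mm and a knob angle of about 1.63 rad. The set hand tip is at (422,293) in the dial crop, pivot at (370,195) and needle tip near (370,335).

Run:
```python
from h import *
import pickle
d=pickle.load(open('dial.pkl','rb')); s=pickle.load(open('stage.pkl','rb'))
F=lambda u,v:(270+u/8-.44,195+v/8-.44)
a=onz(d,*F(58,35),12); b=onz(d,*F(678,70),12); print('foot front corners',a,b,np.linalg.norm(a-b))
v=a-b if a[1]>b[1] else b-a; yaw=np.arctan2(v[1],v[0])-np.pi/2; print('yaw',yaw)
c=onz(d,*F(370,193),55); print('dial',c)
ex=np.array([np.cos(yaw),np.sin(yaw),0]); ey=np.array([-ex[1],ex[0],0])
print('origin est',c+16*ex)
for n,p in [('needle',(370,335)),('settip',(422,293)),('setout',(443,350)),('blob',(370,122))]:
    e,r=ray(d,*F(*p)); q=e+r*((c-e)@ex)/(r@ex)-c; print(n,q@ey,q[2],np.hypot(q@ey,q[2]),np.arctan2(q@ey,q[2]))
def blob(dd,roi,m):
    x0,y0,x1,y1=roi; k=m(dd['img'][y0:y1,x0:x1].astype(int)).astype(np.uint8); n,l,st,ce=cv2.connectedComponentsWithStats(k); j=1+st[1:,4].argmax(); return ce[j]+[x0,y0],st[j]
k=blob(s,(285,65,335,118),lambda i:i.max(2)<90); print('knob px',k)
(u,w),_=k; print('knob',onz(s,u,w,70),onz(s,309,90,79))
# base corners and cradle
for n,p,z in [('baseTL',(95,41),8),('baseTR',(357,64),8),('baseBR',(346,178),8),('housTL',(276,56),50),('housTR',(355,62),50),('housBL',(271,168),50),('mid',(265+362/9-.44,135+195/9),53)]: print(n,onz(s,*p,z).round(1))
t=cam('top')
for p,z in [((310,157),260),((400,160),260)]: print('ctrl',onz(t,*p,z).round(0))
g=cv2.cvtColor(t['img'],cv2.COLOR_BGR2GRAY); print(g[145:180,330:334].mean(1).astype(int))
```

```text
foot front corners [ 400.05161758 -252.79683639   12.        ] [ 407.38167003 -142.86966449   12.        ] 110.1712884178802
yaw -0.06658242196413067
dial [ 404.15837567 -197.82181202   55.        ]
origin est [ 420.12292302 -198.88634381   55.        ]
needle -0.07445782636792733 36.949406164486504 36.94948118547946 -0.0020151264475523198
settip 7.897237620824269 25.982957850146363 27.156591477618186 0.2950667463332107
setout 10.722048825392513 39.605378636531725 41.031065644912815 0.2643846901316034
blob 0.04250084002077016 -21.09307005788901 21.09311287573307 3.1395777367290485
knob px (array([306.56991525,  93.22457627]), array([  3,   3,  42,  47, 472], dtype=int32))
knob [461.54118102  20.79323493  70.        ] [462.91680487  18.66793697  79.        ]
baseTL [514.3 222.7   8. ]
baseTR [494.5 -26.2   8. ]
baseBR [383.3 -18.5   8. ]
housTL [492.7  46.5  50. ]
housTR [488.1 -19.1  50. ]
housBL [399.6  54.1  50. ]
mid [410.2  23.3  53. ]
ctrl [528. -79. 260.]
ctrl [ 518. -365.  260.]
[229 221 227 228 225 230 233 233 233 229 192 110  68  87 111 116 115 115
 114 115 115 115 114 114 115 122 125  94  72  70  72  74  75  72  71]
```

Run:
```python
from h import *
# feasible close views of the dial
c=np.array([404,-198,65.]); best=[]
for yaw in np.pi+np.radians([-60,-45,-30,-15,0,15,30,45,60]):
  for t in np.arange(0,1.0,.1):
    ax=np.array([-np.sin(yaw),np.cos(yaw),0])
    o=ori(yaw,t,ax); R=Rn.from_euler('xyz',o).as_matrix()
    if R[:2,2]@np.array([1,0])<-.01: o=ori(yaw,-t,ax); R=Rn.from_euler('xyz',o).as_matrix()
    cz=R@np.array([-np.sin(.248),0,np.cos(.248)])
    for dist in (230,260,290,320):
      eye=c-dist*cz; tcp=eye-68*R[:,0]+165*R[:,2]
      ok=all((p[0]<404-25) or p[2]>170 for p in [tcp+s*64*R[:,1] for s in(-1,1)]+[tcp]) and tcp[2]>30
      if not ok: continue
      if robot.inverse_kinematics(list(tcp),list(o)) is None: continue
      # viewing quality: cos between view dir and +x per distance
      best.append((cz[0]/dist*1000,yaw,t,dist,tcp.round(0),o.round(3)))
best.sort(key=lambda b:-b[0])
for b in best[:5]: print(b)
# knob
K=[463.5,18.3]; y0=-.076-.7+np.pi/2; y1=y0+1.63
robot.move_ptp([*K,150],ori(y0)); robot.move_gripper(.45)
robot.move_linear([*K,57],speed=150,f_stop=8); print(robot.current_tcp_pos())
robot.move_gripper(0); print('w',robot.current_gripper_width()*93,robot.current_contact_force())
for k in (.25,.5,.75,1): robot.move_ptp([*K,57],ori(y0+1.63*k))
print(robot.current_contact_force(),robot.current_t())
robot.move_gripper(.45); robot.move_linear([*K,150],speed=200)
robot.move_ptp([368,14,150],ori(0)); robot.move_gripper(1)
import pickle; d=cam('wrist'); pickle.dump(d,open('stage2.pkl','wb')); print(robot.current_t(),d['eye'])
```

```text
(np.float64(3.7670710839816897), np.float64(3.141592653589793), np.float64(0.8), 230, array([ 370., -198.,  114.]), array([3.142, 0.8  , 3.142]))
(np.float64(3.531523967632853), np.float64(3.141592653589793), np.float64(0.7000000000000001), 230, array([ 375., -198.,  117.]), array([3.142, 0.7  , 3.142]))
(np.float64(3.38796678179782), np.float64(3.4033920413889427), np.float64(0.9), 260, array([ 341., -215.,  122.]), array([-3.142,  0.9  , -2.88 ]))
(np.float64(3.332409035829956), np.float64(3.141592653589793), np.float64(0.8), 260, array([ 344., -198.,  129.]), array([3.142, 0.8  , 3.142]))
(np.float64(3.2188599514672074), np.float64(3.4033920413889427), np.float64(0.8), 260, array([ 346., -213.,  129.]), array([-3.142,  0.8  , -2.88 ]))
[464.03165478  18.20312381  57.48642553]
w 31.555118676283687 [-3.21629424  4.41966542  4.0082618 ]
[-5.1462146   4.82054614  5.70169451] 11.075
15.1583 [436.05095812  13.61087354 316.35784096]
```

Run:
```python
from h import *
import pickle
robot.move_ptp([300,-150,230],ori(np.pi,-.3))
robot.move_ptp([344,-198,129],[3.142,.8,3.142])
d=cam('wrist','dial2'); pickle.dump(d,open('dial2.pkl','wb')); print(d['eye'],robot.current_t(),robot.current_contact_force())
s=pickle.load(open('stage2.pkl','rb'))
u,v=proj(d,[404,-198,65]); print(u,v)
u,v=int(u),int(v); x0,y0=u-60,v-40
a=cv2.resize(d['img'][y0:y0+80,x0:x0+120],None,fx=6,fy=6,interpolation=cv2.INTER_CUBIC)
b=cv2.resize(s['img'][142:165,270:340],None,fx=6,fy=6,interpolation=cv2.INTER_CUBIC)
M=np.zeros((600,720,3),np.uint8); M[:480]=a; h=min(120,b.shape[0]); M[480:480+h,:420]=b[:h]
cv2.imwrite('pics/m2.png',M); print(x0,y0)
```

```text
[ 177.99183014 -198.42185243  196.41704525] 22.8333 [-0.16617532 -0.42348757 -0.73063856]
315.6080960452012 200.45214638878443
255 160
```

View pics/m2.png

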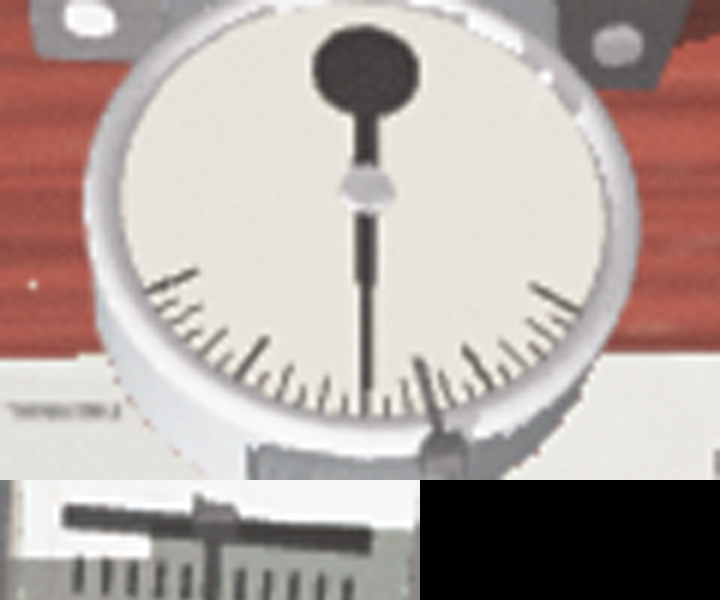

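The pointer now stands on the long middle line (216 vs 213 crop px, under 0.5 mm). In the close dial view the pivot is at (367,190), the needle tip at (367,388), and the set hand runs from (418,360) to (433,415). Now the angle and the grasp geometry.

Run:
```python
from h import *
import pickle
d=pickle.load(open('dial2.pkl','rb')); yaw=-.067
F=lambda u,v:(255+u/6-.42,160+v/6-.42)
ex=np.array([np.cos(yaw),np.sin(yaw),0]); ey=np.array([-ex[1],ex[0],0])
c=onz(d,*F(367,190),55); print('c',c)
def on(p,off):
    e,r=ray(d,*F(*p)); c2=c+off*ex; q=e+r*((c2-e)@ex)/(r@ex)-c2; return q@ey,q[2]
for n,p,off in [('needle',(367,390),0),('set',(418,360),-3),('set',(418,360),0),('set',(418,360),2),('setmid',(433,415),0),('tab',(443,445),0),('tickR',(490,385),2),('tickL',(240,378),2)]:
    a,b=on(p,off); print(n,off,round(a,1),round(b,1),round(np.hypot(a,b),1),round(np.arctan2(a,b),3))
t=pickle.load(open('dial.pkl','rb')); G=lambda u,v:(270+u/8-.44,195+v/8-.44)
for p,q in [((367,190),(370,193)),((418,360),(422,293))]: print(two(d,F(*p),t,G(*q)))
s=pickle.load(open('stage2.pkl','rb'))
```

```text
c [ 404.60375099 -197.86509132   55.        ]
needle 0 -0.0 33.4 33.4 -0.001
set -3 7.0 29.9 30.7 0.23
set 0 7.3 28.4 29.3 0.251
set 2 7.5 27.4 28.4 0.267
setmid 0 9.3 37.0 38.1 0.246
tab 0 10.6 41.5 42.8 0.25
tickR 2 17.8 31.0 35.8 0.521
tickL 2 -18.0 31.1 36.0 -0.526
(array([ 403.81904721, -197.84501228,   55.48969978]), np.float64(0.044013863424410285))
(array([ 401.53878487, -190.3895595 ,   85.14726168]), np.float64(0.6452271439405531))
```

The set hand reads about 0.245 rad, and the 30° ticks check out at 0.52. Next: grasp, lift and carry above the cradle.

Run:
```python
from h import *
import pickle
H=[419.0,-198.5]; o=ori(np.pi/2-.067)
robot.move_linear([310,-198,230],speed=250)
robot.move_ptp([*H,250],o)
hit=robot.move_linear([*H,109],speed=120,f_stop=8); print('hit',hit,robot.current_tcp_pos(),robot.current_contact_force())
if not hit:
    robot.move_gripper(0); print('w',robot.current_gripper_width()*93,robot.current_finger_force(),robot.current_contact_force())
    robot.move_linear([*H,270],speed=150); print(robot.current_contact_force(),robot.current_t())
    O=np.array([453,129.]); os=ori(np.pi/2-.076)
    robot.move_linear([*O,270],os,speed=200)
    robot.sleep(.3)
    d=cam('wrist','held'); pickle.dump(d,open('held.pkl','wb')); print(d['eye'],robot.current_t(),robot.current_tcp_pos(),robot.current_contact_force(),robot.current_gripper_width()*93)
```

```text
hit False [ 419.40897627 -198.85858655  109.61011027] [-0.13784183 -0.61120632  0.25091635]
w 19.59136341522405 29.919489920139313 [ 0.13648337  0.86190372 -0.45635892]
[ 0.30644456 -0.53903587 -4.48242955] 29.7917
[458.5482363  195.78141292 436.37845205] 31.9417 [453.04820194 128.70795484 270.03469705] [ 0.31137206  0.79966301 -4.72866503] 19.86283908217049
```

View pics/held.png

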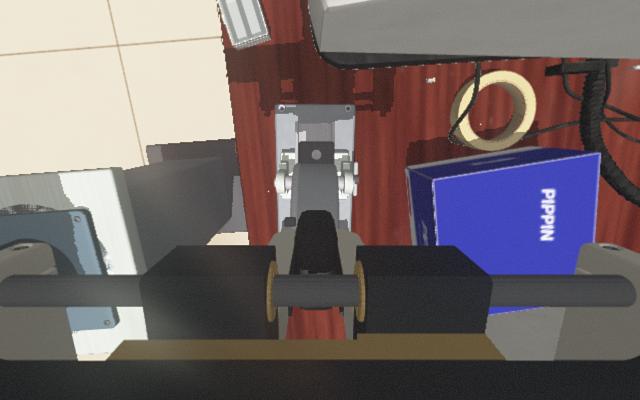

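The clinometer is held upright. The base's left edge runs from (276,105) to (355,105), the trunnions are at (283,180) and (350,180), and the foot end is at (317,153) over the channel. I'll check the channel's centre line numerically.

Run:
```python
from h import *
import pickle
d=pickle.load(open('held.pkl','rb')); g=cv2.cvtColor(d['img'],cv2.COLOR_BGR2GRAY)
for r in (112,118,124,128,132,136): print(r,g[r,272:362].tolist())
O=np.array([453,129.,0]); y=-.076; ex=np.array([np.cos(y),np.sin(y),0]); ey=np.array([-ex[1],ex[0],0]); ez=np.array([0,0,1.])
th=-.3
for n,X in [('railL',-20),('railR',20)]:
    Y,Z=75,7; p=O+X*ex+(Y*np.cos(th)-Z*np.sin(th))*ey+(78+Y*np.sin(th)+Z*np.cos(th))*ez; print(n,proj(d,p))
for X in(-16,16): print('foot',proj(d,np.array([453.,128.7,270-109+12])+X*ex+56*ey))
a,b=onz(d,276,105,8),onz(d,355,105,8); print(a,b,((a+b)/2-O)@ex)
```

```text
112 [93, 91, 88, 104, 110, 111, 114, 109, 112, 106, 109, 112, 110, 108, 110, 106, 112, 127, 124, 127, 125, 113, 110, 112, 114, 111, 113, 113, 112, 113, 112, 112, 109, 116, 109, 112, 113, 111, 111, 112, 112, 113, 111, 111, 110, 110, 112, 112, 111, 112, 108, 108, 110, 109, 113, 110, 111, 109, 112, 111, 113, 111, 107, 115, 114, 110, 111, 111, 111, 110, 113, 111, 111, 108, 108, 108, 115, 106, 108, 107, 110, 104, 100, 76, 69, 68, 65, 74, 73, 72]
118 [92, 91, 101, 155, 179, 193, 190, 192, 192, 192, 193, 190, 193, 195, 193, 193, 192, 191, 194, 192, 189, 192, 194, 194, 191, 188, 121, 111, 112, 112, 112, 113, 112, 111, 110, 116, 113, 113, 114, 113, 111, 112, 108, 110, 112, 112, 112, 109, 109, 110, 112, 108, 109, 109, 112, 110, 112, 108, 110, 106, 108, 109, 111, 109, 109, 109, 109, 109, 107, 107, 108, 108, 107, 112, 109, 107, 111, 109, 124, 121, 131, 170, 152, 82, 69, 67, 72, 69, 70, 71]
124 [90, 89, 102, 148, 171, 191, 189, 193, 191, 192, 192, 194, 196, 194, 197, 199, 194, 193, 192, 194, 196, 197, 193, 141, 133, 134, 111, 132, 126, 130, 135, 133, 131, 134, 132, 135, 133, 135, 134, 135, 134, 1
[... 1107 characters left out ...]
 70, 72, 73, 69, 74]
136 [86, 85, 90, 116, 168, 190, 193, 193, 194, 191, 192, 191, 194, 193, 193, 192, 195, 194, 194, 194, 196, 193, 195, 190, 208, 202, 141, 206, 205, 210, 212, 210, 210, 207, 142, 133, 133, 135, 135, 135, 133, 137, 134, 135, 133, 134, 134, 133, 132, 132, 133, 133, 131, 132, 133, 136, 133, 133, 130, 116, 130, 131, 143, 191, 193, 191, 190, 190, 190, 188, 190, 190, 191, 189, 191, 188, 187, 188, 186, 189, 178, 151, 86, 70, 71, 68, 74, 73, 72, 67]
railL [298.97853301 121.43504032]
railR [331.64469556 121.42841917]
foot [296.92411754 140.40647817]
foot [333.45116512 140.40091994]
[405.99837745 229.51199014   8.        ] [515.06751286 221.18090626   8.        ] 0.19591734221385426
```

Run:
```python
from h import *
import pickle
d=pickle.load(open('held.pkl','rb')); g=cv2.cvtColor(d['img'],cv2.COLOR_BGR2GRAY)
for r in (140,143,146,150,154,158,162): print(r,g[r,288:348].tolist())
```

```text
140 [194, 192, 193, 191, 190, 192, 194, 190, 210, 201, 139, 210, 201, 202, 206, 207, 205, 200, 136, 129, 134, 132, 132, 134, 133, 134, 133, 135, 131, 132, 131, 127, 132, 133, 133, 132, 132, 129, 130, 136, 131, 130, 128, 113, 131, 131, 141, 187, 186, 187, 189, 189, 187, 190, 190, 192, 190, 193, 192, 188]
143 [195, 194, 192, 192, 193, 191, 194, 194, 206, 202, 98, 67, 70, 69, 69, 74, 72, 71, 74, 74, 70, 66, 68, 70, 70, 71, 71, 72, 71, 68, 72, 73, 72, 69, 73, 68, 73, 72, 73, 73, 69, 71, 72, 67, 67, 75, 125, 186, 188, 185, 190, 186, 191, 187, 187, 192, 189, 190, 188, 190]
146 [195, 194, 196, 196, 198, 196, 195, 199, 211, 199, 90, 67, 74, 72, 74, 76, 77, 74, 73, 72, 72, 73, 73, 73, 71, 74, 74, 72, 69, 71, 74, 73, 73, 74, 71, 74, 76, 72, 69, 73, 75, 70, 74, 74, 71, 73, 127, 187, 186, 188, 186, 190, 187, 188, 190, 194, 189, 190, 193, 191]
150 [111, 109, 110, 112, 109, 109, 124, 192, 213, 198, 87, 62, 76, 71, 73, 77, 76, 70, 72, 74, 74, 77, 74, 69, 73, 92, 126, 130, 133, 129, 123, 94, 73, 71, 73, 72, 75, 70, 73, 74, 71, 72, 74, 76, 72, 68, 83, 107, 106, 106, 103, 108, 108, 107, 108, 107, 107, 107, 106, 115]
154 [248, 248, 248, 247, 247, 248, 247, 209, 205, 197, 90, 66, 73, 72, 73, 74, 71, 74, 72, 72, 71, 72, 75, 92, 135, 135, 131, 125, 131, 133, 131, 131, 127, 94, 71, 75, 70, 74, 67, 76, 71, 73, 70, 72, 72, 85, 180, 250, 246, 244, 245, 243, 244, 244, 241, 241, 241, 242, 244, 231]
158 [182, 253, 250, 209, 249, 250, 249, 211, 208, 194, 86, 65, 70, 72, 72, 73, 73, 76, 72, 75, 73, 71, 72, 73, 78, 105, 123, 125, 124, 127, 125, 101, 78, 72, 71, 72, 72, 72, 73, 70, 75, 74, 73, 70, 70, 86, 188, 251, 249, 245, 181, 167, 170, 168, 147, 152, 152, 152, 150, 142]
162 [128, 154, 156, 155, 156, 156, 161, 202, 205, 187, 90, 70, 70, 72, 73, 75, 75, 73, 71, 74, 73, 71, 73, 76, 70, 71, 72, 76, 73, 73, 72, 76, 76, 71, 74, 71, 72, 77, 70, 72, 75, 71, 70, 71, 68, 77, 131, 156, 158, 158, 158, 157, 155, 109, 111, 122, 128, 128, 127, 126]
```

```bash
cat >> h.py <<'E'
O=np.array([451.7,129.8,0]); SY=-.076; EX=np.array([np.cos(SY),np.sin(SY),0])
def pose(th,zf):
    "TCP pose for clinometer lean th with the foot centre at height zf over the stage origin"
    p=O+[0,0,zf]+Rn.from_rotvec(EX*th).apply([0,0,109])
    return list(p),list(ori(np.pi/2+SY,th,EX))
E
python3 - <<'E'
from h import *
p,o=pose(0,110); robot.move_linear(p,o,speed=120)
f0=robot.current_contact_force(); print(f0)
p,o=pose(0,81); h=robot.move_linear(p,o,speed=40,f_stop=12); print(h,robot.current_tcp_pos(),robot.current_contact_force()-f0)
if not h:
    p,o=pose(0,75); h=robot.move_linear(p,o,speed=10,f_stop=6); print(h,robot.current_tcp_pos(),robot.current_contact_force()-f0,robot.current_gripper_width()*93)
d=cam('wrist','seat'); print(robot.current_t())
E
```

```text
[-0.07309182 -0.49692853 -4.29361813]
False [451.59355117 129.89195617 190.01278305] [-0.69483665  0.1099294   1.73142864]
True [451.8171082  129.83406657 186.88226268] [-0.06104417  1.10927012  9.00672779] 19.714788963246985
33.8667
```

It seated at exactly the expected height. Now rock it over to the set angle.

Run:
```python
from h import *
for th in (.06,.12,.18,.245):
    p,o=pose(th,77.7); robot.move_linear(p,o,speed=15)
    print(th,robot.current_contact_force().round(1),np.round(robot.current_ft_torque(),2))
robot.sleep(1.5)
R=Rn.from_euler('xyz',robot.current_eef_rot()).as_matrix(); z=-R[:,2]
EY=np.array([-EX[1],EX[0],0]); print('lean',np.arctan2(-z@EY,z[2]),z@EX)
print(robot.current_tcp_pos()-np.array(p),robot.current_contact_force(),robot.current_gripper_width()*93,robot.current_t())
cam('wrist','end'); s=cam('scene')
u,v=proj(s,[437,129,133]).astype(int); print(u,v)
a=cv2.resize(s['img'][v-25:v+25,u-40:u+40],(640,400),interpolation=cv2.INTER_CUBIC)
b=cv2.imread('pics/end.png')[80:280,200:440]; M=np.zeros((600,640,3),np.uint8); M[:400]=a; M[400:,:240]=b
b2=cv2.imread('pics/seat.png')[80:280,200:440]; M[400:,300:540]=b2
cv2.imwrite('pics/fin.png',M)
```

```text
0.06 [-0.5  0.3  2.6] [ 0.09  0.13 -0.  ]
0.12 [-0.3  0.1  3.3] [0.13 0.1  0.02]
0.18 [-0.8  0.2  5. ] [0.19 0.08 0.01]
0.245 [-0.9 -0.5  5.1] [ 0.13  0.08 -0.02]
lean 0.24544558149777213 -0.00024933652061966127
[ 0.09076261 -0.02842601  0.07515983] [-0.40282951 -0.35745024  5.28960248] 19.74036320321552 37.75
280 187
```

View pics/fin.png

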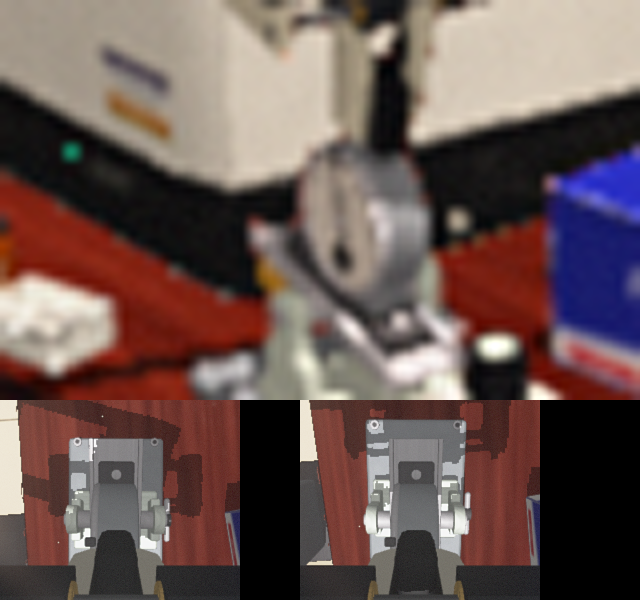

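The foot lies flat between the rails, leaning right by 0.245 rad with about 9 N bearing. The needle points toward the tab. Handing in.

Run:
```python
from h import *
print(robot.hand_in())
```

```text
the job is handed in; nothing more can be done
None
```

I handed the job in with the fine pointer on its middle line and the clinometer gripped and seated flat in the cradle, leaning 0.245 rad; I measured the set hand at about 0.24–0.25 rad. No verdict came back after hand-in, and the last picture was too coarse to read the needle against the set hand exactly.

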